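# Complete the four gift trays with matching miniature bottles

### The job

Complete the four gift trays on the shop counter: stand each miniature bottle with a red, green, blue or yellow cap upright in the empty well, beside the tin, of the tray of its own colour. Set the glass bottles down gently, without dropping them or tipping them over, and leave the two black-capped bottles where they stand.

Things in the scene. Friction and masses are not known exactly. Their poses are not given: they have to be found in the camera images.
- red_mini_center (a point): Loose miniature spirit bottle of amber glass with a red screw cap and a red label band, standing upright on the counter. Round: body 38 mm diameter from its foot up to 64 mm, sloping shoulder, cap 24 mm diameter at the top, 92 mm tall in all, about 0.12 kg. This point is on its axis half-way up, 46 mm above its foot; z points to the cap.
- green_mini_center (a point): Loose miniature spirit bottle of amber glass with a green screw cap and a green label band, standing upright on the counter. Round: body 38 mm diameter from its foot up to 64 mm, sloping shoulder, cap 24 mm diameter at the top, 92 mm tall in all, about 0.12 kg. This point is on its axis half-way up, 46 mm above its foot; z points to the cap.
- blue_mini_center (a point): Loose miniature spirit bottle of amber glass with a blue screw cap and a blue label band, standing upright on the counter. Round: body 38 mm diameter from its foot up to 64 mm, sloping shoulder, cap 24 mm diameter at the top, 92 mm tall in all, about 0.12 kg. This point is on its axis half-way up, 46 mm above its foot; z points to the cap.
- yellow_mini_center (a point): Loose miniature spirit bottle of amber glass with a yellow screw cap and a yellow label band, standing upright on the counter. Round: body 38 mm diameter from its foot up to 64 mm, sloping shoulder, cap 24 mm diameter at the top, 92 mm tall in all, about 0.12 kg. This point is on its axis half-way up, 46 mm above its foot; z points to the cap.
- red_tray_well (a point): Floor centre of the red gift tray's empty well, 4 mm above the counter; z up, x along the tray to its tin, 66 mm away. Tray: red open box 136 x 70 x 20 mm high, fixed, any yaw; walls and floor 4 mm; a middle wall makes two wells 62 x 62 mm inside, one empty, one holding a fixed round steel tin with brass lid (52 mm diameter, top 24 mm above the counter).
- green_tray_well (a point): Floor centre of the green gift tray's empty well, 4 mm above the counter; z up, x along the tray to its tin, 66 mm away. Tray: green open box 136 x 70 x 20 mm high, fixed, any yaw; walls and floor 4 mm; a middle wall makes two wells 62 x 62 mm inside, one empty, one holding a fixed round steel tin with brass lid (52 mm diameter, top 24 mm above the counter).
- blue_tray_well (a point): Floor centre of the blue gift tray's empty well, 4 mm above the counter; z up, x along the tray to its tin, 66 mm away. Tray: blue open box 136 x 70 x 20 mm high, fixed, any yaw; walls and floor 4 mm; a middle wall makes two wells 62 x 62 mm inside, one empty, one holding a fixed round steel tin with brass lid (52 mm diameter, top 24 mm above the counter).
- yellow_tray_well (a point): Floor centre of the yellow gift tray's empty well, 4 mm above the counter; z up, x along the tray to its tin, 66 mm away. Tray: yellow open box 136 x 70 x 20 mm high, fixed, any yaw; walls and floor 4 mm; a middle wall makes two wells 62 x 62 mm inside, one empty, one holding a fixed round steel tin with brass lid (52 mm diameter, top 24 mm above the counter).
- black_mini_a_center (a point): Loose miniature bottle of the same shape and size as the others but with a black cap and a black label band; it is to stay where it stands. This point is on its axis half-way up, 46 mm above its foot.
- black_mini_b_center (a point): Loose miniature bottle of the same shape and size as the others but with a black cap and a black label band; it is to stay where it stands. This point is on its axis half-way up, 46 mm above its foot.
Things that resemble listed ones, but are neither listed nor needed, are in the scene too. What is shaped like the part that bears yellow_mini_center but turquoise is not meant.

How it is judged:
By the outcome, as a careful person would: the job done as asked, in the order asked, and still so for the second after the job is handed in, with the robot touching nothing.
It also fails if it takes over 101 s, if anything falls off the work surface, if the arm or the gripper's body presses on something with over 40 N, if the wrist force passes 120 N, or if a joint passes its speed limit or range.

### The arm

A 6-joint arm with a two-finger parallel gripper is mounted at the origin on the work surface. World frame = base frame: x ahead of the robot, y to its left, z up, the work surface at z = 0. Lengths are in mm, angles in degrees, forces in N, time in s.
With the tool pointing down it reaches from about 300 to 850 mm from the base axis. Payload 4.2 kg.
Tool frame: the origin (TCP) lies midway between the tips of the shut fingers; the grasp point (between the pads) lies env.hold_point_z behind it (env.hold_point_z is the distance from the TCP to the grasp point, in mm); z points along the fingers, y is the line along which they close (so a half turn about z gives the same grasp; the last joint's range is limited). The gripper opens to 91 mm and grips with 3 to 60 N. Pads are 32 mm wide; open, the fingers measure 118 mm over their backs; the gripper's body (76 mm by 178 mm) begins 60 mm behind the grasp point.
Start: joints at [71.448, 18.312, 89.639, -0, 72.044, -1.146], TCP at [172.013, 548.685, 213.976] pointing down, gripper open.
Joint ranges: [-177.97, 177.97], [-48.28, 115.42], [12.27, 149.76], [-77.06, 257.06], [2.81, 150.46], [-146.56, 146.56]. Speed limits (degrees/s): [147.25, 147.25, 180, 180, 180, 180].

### API

Orientations are given as [roll, pitch, yaw] about the fixed x, y, z axes, in that order (R = Rz(yaw) Ry(pitch) Rx(roll)).
In Python, from workcell import env, viewer, spotter gives the robot as it stands.
- The arm moves only by the tool apply_moves, never from a script. Its arguments are lists of equal length, an entry for each row: "delta_pos": the shift along the world's x, y, z normalised to -1 to 1, where 1 is 120 mm, a list of three; "rot": the turn, a rotation vector about the world's x, y, z normalised to -1 to 1, where 1 is 1.5 rad, a list of three; "hand": the opening, from 0 (shut) to 1 (fully open). A call has 1 to 10 rows; each row is the pose to reach, as a shift and turn from the pose commanded when the call began; what a row does not reach only later rows make up. A row lasts 1/12 s, in which the tool goes at most 41.7 mm and 7.16 degrees, less where a joint would pass 70% of its speed; a pose out of reach is approached as far as the arm can. A call with a number of a shift or a turn outside -1 to 1 is refused whole. A call with a gripper value outside its range is refused whole. The fingers move at their own pace and stop on an object; "newtons" is the grip in N (left out, the last holds). Time passes only in rows, so rows that repeat a pose let the fingers close. It gives the time, the measured TCP pose, the force, the opening and the grip force at its end, in the units of the state.
- env.state(): the state, without advancing time (a new reading comes with each control period).
- viewer.grab_frame(name): name is "side" or "top" or "wrist"; returns a dict with "pixels" (400x640x3 uint8, red, green, blue), "camera_matrix" (3x3 intrinsics, pixels), "R" (3x3) and "t" (3): a world point X has camera coordinates R X + t; the wrist camera has in their place "mount" (4x4, takes a point from camera to tool coordinates, whose origin is the TCP and whose axes are the flange's). Camera axes: x right, y down, z forward; pixel columns grow to the right and rows downward; lengths in mm; the calibration is good to about 2 mm. The wrist camera is an equidistant fisheye: a pixel r from the principal point sees the ray r / f radians off the axis. A picture is of the moment at which its call begins: read the wrist's pose just before it. There is no depth.
- env.job_done(): hands the job in; it is judged then, once.
Trained networks look in a picture, given as the dict that the camera call returned (one of the last four; its "shot" number tells which), for a name from the list of things; names that differ only in an ending like _2 or _b are one class to them, and where a whole thing is asked for, a point or a joint stands for the part that bears it (a point fixed in the world has none). Each returns a list of dicts, best first, with "score" (0 to 1); they miss things now and then, are a little off and sometimes report something else, mostly with a low value. They report only what shows in the picture. A call takes as long as a camera call. They do not tell look-alikes from the thing itself.
- spotter.trace(picture, query): "mask" (400x640 bool, what is visible of it) and "box" ([centre column, centre row, width, height] in pixels, round what is visible of it).
- spotter.landmark_of(picture, query): "position" ([column, row] in pixels: a listed point, or the origin of a listed thing).
The state is a dict: "time_s": time; "qpos": joint angles; "qvel": joint speeds; "effort": joint torques, N m; "ee_pos": TCP position; "ee_rot": TCP orientation; "force": force on the tool from outside, world axes, zero at the start; "torque": the same for the moment, N m; "gripper_width": finger opening in mm; "gripper_force": force on a finger pad.
Only numpy, scipy, OpenCV 4.12 (cv2) and the standard library are available. Lean on these libraries where they do the work, as an engineer would, in place of code of your own. Each camera call takes 0.05 s, during which the arm holds its last target. There are 200 camera calls.

## Working session

There is one attempt and no reset: what is moved stays moved. The work goes in short steps, Python scripts to look and compute and a tool call to move; the robot and the scene stay as the last step left them, time stands still between calls to the robot, and variables do not carry over. Pictures are saved under pics/ and viewed, at most 14 in all, crops included, and the job is handed in when it is done.

Besides the shell and the picture viewer there is one more tool, called after "Emit:" as name(argument=value, ...) on one line, values as JSON. apply_moves: Moves the arm, as the interface text tells. Its arguments: {"type":"object","properties":{"delta_pos":{"type":"array"},"rot":{"type":"array"},"hand":{"type":"array"},"newtons":{"type":"number"}},"required":["delta_pos","rot","hand"]}

```bash
mkdir -p pics; ls; cat > h.py <<'E'
import numpy as np, cv2
from workcell import env, viewer, spotter
from scipy.spatial.transform import Rotation as Ro
def ray(f,uv):
    K=np.array(f["camera_matrix"],float);R=np.array(f["R"]);t=np.array(f["t"]).ravel()
    d=R.T@np.linalg.inv(K)@np.array([uv[0],uv[1],1.]);return -R.T@t,d
def atz(f,uv,z):
    c,d=ray(f,uv);return c+d*(z-c[2])/d[2]
E
python3 - <<'E'
from h import *
print(env.state(),env.hold_point_z)
for n in ["top","side"]:
    f=viewer.grab_frame(n);cv2.imwrite(f"pics/{n}0.png",f["pixels"][:,:,::-1])
    print(n,np.round(-np.array(f["R"]).T@np.array(f["t"]).ravel()))
    for c in ["red","green","blue","yellow"]:
        for q,z in [(c+"_mini_center",46),(c+"_tray_well",4)]:
            for d in spotter.landmark_of(f,q)[:3]:
                print(q,round(d["score"],2),np.round(d["position"]),np.round(atz(f,d["position"],z)))
    for d in spotter.landmark_of(f,"black_mini_a_center")[:4]:
        print("black",round(d["score"],2),np.round(d["position"]),np.round(atz(f,d["position"],46)))
E
```

```text
pics
{'time_s': 0.0, 'qpos': array([ 7.14461968e+01,  1.83526561e+01,  8.97094611e+01, -2.21052660e-03,
        7.20419772e+01, -1.14512885e+00]), 'qvel': array([-0.05202943, -0.04408364, -0.04163809, -0.02396078, -0.02137438,
       -0.02253823]), 'effort': array([-6.54710075e-04, -4.12457263e+01, -2.31964964e+01,  7.26789027e-02,
        4.58249613e-02, -1.39063100e-04]), 'ee_pos': array([171.8693587, 548.167504 , 213.0893995]), 'ee_rot': array([-1.79895884e+02,  2.08553243e-05,  1.62592009e+02]), 'force': array([-0.18100193,  0.47536413,  0.17220257]), 'torque': array([ 0.00915755, -0.0545943 ,  0.0398858 ]), 'gripper_force': 0.0, 'gripper_width': 90.84687959829155} 18.8
top [ 265.   10. 1316.]
red_mini_center 0.61 [433. 244.] [ 357. -274.   46.]
red_tray_well 0.84 [286. 152.] [606. 120.   4.]
green_mini_center 0.69 [258. 212.] [433. 183.  46.]
green_tray_well 0.94 [480. 198.] [ 489. -411.    4.]
green_tray_well 0.54 [213. 244.] [349. 306.   4.]
blue_mini_center 0.72 [302. 203.] [457.  70.  46.]
blue_tray_well 0.57 [361. 150.] [616. -88.   4.]
yellow_mini_center 0.8 [405. 218.] [ 
[... 310 characters left out ...]
[271. 245.] [600. 122.   4.]
green_mini_center 0.86 [343. 260.] [430. 178.  46.]
green_mini_center 0.22 [363. 160.] [ 429. -199.   46.]
green_mini_center 0.22 [381. 314.] [348. 290.  46.]
green_tray_well 0.69 [347. 138.] [ 499. -394.    4.]
blue_mini_center 0.98 [338. 224.] [456.  76.  46.]
blue_tray_well 0.93 [285. 193.] [620. -70.   4.]
blue_tray_well 0.2 [367. 161.] [ 422. -263.    4.]
yellow_mini_center 0.9 [403. 169.] [ 319. -173.   46.]
yellow_mini_center 0.58 [366. 163.] [ 420. -184.   46.]
yellow_mini_center 0.45 [349. 138.] [ 484. -321.   46.]
yellow_tray_well 0.85 [260. 367.] [535. 396.   4.]
yellow_tray_well 0.29 [285. 190.] [625. -86.   4.]
black 0.64 [352. 193.] [440. -44.  46.]
```

```bash
python3 -c "
import cv2
a=cv2.imread('pics/top0.png')[110:310,130:530];cv2.imwrite('pics/t0c.png',cv2.resize(a,(800,400),interpolation=2))
a=cv2.imread('pics/side0.png');cv2.imwrite('pics/s0c.png',cv2.resize(a[90:390,200:500],(600,600),interpolation=2))"
```

```text
(no output)
```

View pics/t0c.png

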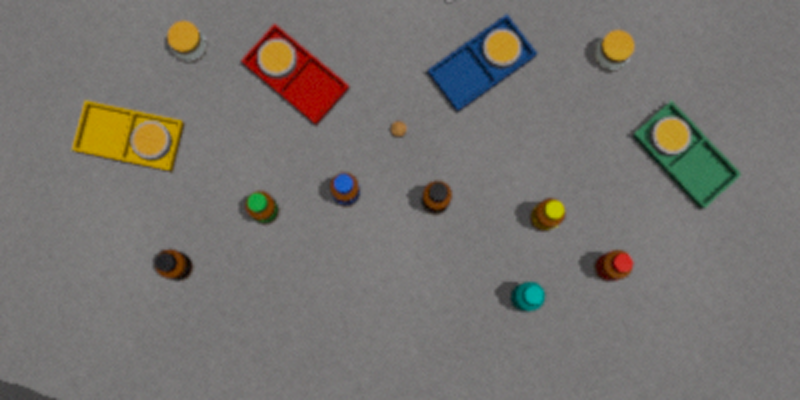

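View pics/s0c.png

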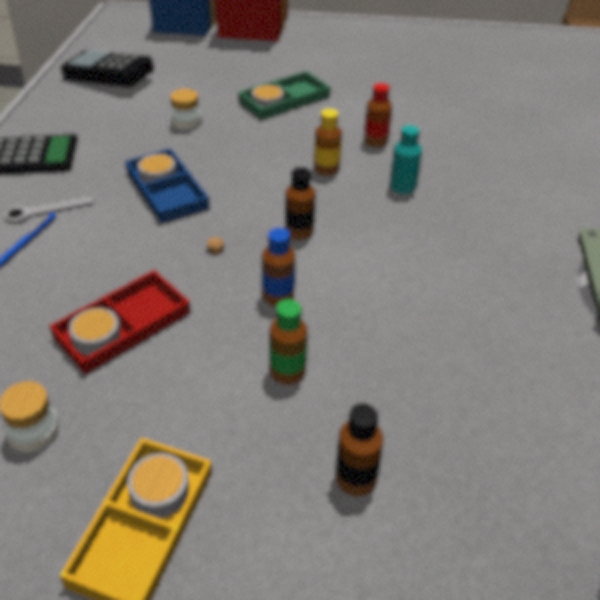

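Top crop (2×, offset 130,110): caps are red (622,262), green (257,202), blue (344,183) and yellow (555,210). The turquoise one at (530,295) is the decoy, and the blacks are at (437,190) and (165,262). All four trays and their tins are visible, and each empty well is clear. Next I'll measure by colour.

```bash
python3 - <<'E'
from h import *
W={}
for n in ["top","side"]:
    f=viewer.grab_frame(n);hsv=cv2.cvtColor(f["pixels"],cv2.COLOR_RGB2HSV)
    H,S,V=[hsv[...,i].astype(int) for i in range(3)]
    for c,(h,w) in dict(red=(0,7),green=(70,14),blue=(109,10),yellow=(24,7)).items():
        m=((np.abs((H-h+90)%180-90)<w)&(S>130)&(V>50)).astype(np.uint8)
        k,l,st,ce=cv2.connectedComponentsWithStats(m)
        for i in range(1,k):
            a=st[i,4]
            if a<15: continue
            u,v=ce[i]
            p=atz(f,(u,v),92)
            if n=="top" and 300<a<2500 and not(0):
                ys,xs=np.where(l==i)
                P=np.array([atz(f,(x,y),20)[:2] for x,y in zip(xs,ys)],np.float32)
                r=cv2.minAreaRect(P);(cx,cy),(w1,h1),an=r
                bx=cv2.boxPoints(r);e=bx[1]-bx[0] if np.linalg.norm(bx[1]-bx[0])>np.linalg.norm(bx[2]-bx[1]) else bx[2]-bx[1]
                e/=np.linalg.norm(e)
                print(n,c,"tray",np.round([cx,cy,w1,h1]),"ends",np.round([cx+33*e[0],cy+33*e[1]]),np.round([cx-33*e[0],cy-33*e[1]]))
            else: print(n,c,a,np.round([u,v]),"z92",np.round(p[:2]),"z88",np.round(atz(f,(u,v),86)[:2]))
E
```

```text
top red tray [887. 363.  57. 109.] ends [890. 330.] [884. 396.]
top red 144 [97. 52.] z92 [847. 625.] z88 [849. 628.]
top red tray [ 660. -707.   53.  140.] ends [ 693. -708.] [ 627. -706.]
top red 178 [ 70. 122.] z92 [651. 678.] z88 [652. 681.]
top red tray [ 658. -795.   47.  143.] ends [ 691. -796.] [ 625. -795.]
top red tray [616. 144. 138.  71.] ends [637. 169.] [595. 118.]
top red 190 [ 60. 188.] z92 [476. 683.] z88 [477. 686.]
top red 79 [441. 241.] z92 [ 362. -282.] z88 [ 362. -283.]
top red 15 [432. 247.] z92 [ 346. -260.] z88 [ 346. -261.]
top red 232 [ 42. 256.] z92 [304. 709.] z88 [304. 713.]
top green 2864 [30. 82.] z92 [758. 794.] z88 [760. 798.]
top green 209 [392.  80.] z92 [ 786. -160.] z88 [ 789. -161.]
top green 53 [ 17. 118.] z92 [658. 817.] z88 [660. 821.]
top green tray [ 516. -388.  132.   68.] ends [ 540. -366.] [ 491. -410.]
top green 65 [258. 211.] z92 [428. 178.] z88 [429. 179.]
top blue tray [ 794. -688.  118.   45.] ends [ 827. -688.] [ 761. -688.]
top blue tray [ 793. -764.  118.   41.] ends [ 826. -764.] [ 760. -764.]
top blue 99 [317.  90.] z92 [752.  
[... 2122 characters left out ...]
 z92 [ 520. -245.] z88 [ 521. -256.]
side yellow 87 [292. 139.] z92 [ 632. -207.] z88 [ 635. -217.]
side yellow 70 [364. 149.] z92 [ 426. -179.] z88 [ 427. -189.]
side yellow 113 [363. 168.] z92 [419. -89.] z88 [420. -98.]
side yellow 73 [278. 171.] z92 [623. -41.] z88 [626. -50.]
side yellow 194 [246. 252.] z92 [605. 230.] z88 [608. 225.]
side yellow 53 [344. 264.] z92 [422. 231.] z88 [422. 225.]
side yellow 383 [211. 291.] z92 [631. 328.] z88 [634. 323.]
side yellow 2753 [265. 360.] z92 [506. 427.] z88 [507. 424.]
side yellow 382 [278. 329.] z92 [501. 377.] z88 [503. 373.]
side yellow 29 [613. 351.] z92 [ 22. 330.] z88 [ 18. 326.]
side yellow 139 [599. 362.] z92 [ 48. 351.] z88 [ 45. 347.]
```

Top estimates: bottles are green (428,179), blue (455,71), yellow (426,-196) and red (362,-281). Wells are red (595,118), green (491,-410), blue (618,-86) and yellow (531,399). Sizes come out at about 138×71, which matches the trays. The order will be green, red, blue, yellow, so I'm heading over green first.

Emit:
apply_moves(delta_pos=[[0.533,-0.77,0],[0.533,-0.77,0],[0.533,-0.77,0],[0.533,-0.77,0]], rot=[[0,0,0],[0,0,0],[0,0,0],[0,0,0]], hand=[0.8,0.8,0.8,0.8], newtons=15)

```text
time_s: 1.43
ee_pos: [237.9, 452.2, 214.1]
ee_rot: [-179.9, 0.1, 162.4]
force: [0.2, 0.2, -0.4]
gripper_width: 73.5
gripper_force: 0.0
```

Emit:
apply_moves(delta_pos=[[0.533,-0.77,0],[0.533,-0.77,0],[0.533,-0.77,0],[0.533,-0.77,0]], rot=[[0,0,0],[0,0,0],[0,0,0],[0,0,0]], hand=[0.8,0.8,0.8,0.8])

```text
time_s: 1.77
ee_pos: [301.8, 360.6, 214.2]
ee_rot: [-179.9, 0.1, 162.4]
force: [0.2, -0.8, 0.3]
gripper_width: 73.0
gripper_force: 0.0
```

Emit:
apply_moves(delta_pos=[[0.533,-0.77,0],[0.533,-0.77,0],[0.533,-0.77,0],[0.533,-0.77,0]], rot=[[0,0,0],[0,0,0],[0,0,0],[0,0,0]], hand=[0.8,0.8,0.8,0.8])

```text
time_s: 2.1
ee_pos: [366.0, 269.1, 214.2]
ee_rot: [-180.0, 0.1, 162.4]
force: [-0.4, -0.5, 0.7]
gripper_width: 73.0
gripper_force: 0.0
```

Emit:
apply_moves(delta_pos=[[0.533,-0.77,0],[0.533,-0.77,0],[0.533,-0.77,0],[0.533,-0.77,0],[0.533,-0.77,0],[0.533,-0.77,0]], rot=[[0,0,0],[0,0,0],[0,0,0],[0,0,0],[0,0,0],[0,0,0]], hand=[0.8,0.8,0.8,0.8,0.8,0.8])

```text
time_s: 2.6
ee_pos: [427.4, 180.4, 213.9]
ee_rot: [179.9, -0.1, 162.6]
force: [-0.5, -0.1, -0.5]
gripper_width: 73.1
gripper_force: 0.0
```

```bash
cat >> h.py <<'E'
def wrist():
    s=env.state();f=viewer.grab_frame("wrist")
    T=np.eye(4);T[:3,:3]=Ro.from_euler("xyz",s["ee_rot"],degrees=True).as_matrix();T[:3,3]=s["ee_pos"]
    f["T"]=T@np.array(f["mount"]);return s,f
def watz(f,uv,z):
    K=np.array(f["camera_matrix"],float);a=(uv[0]-K[0,2])/K[0,0];b=(uv[1]-K[1,2])/K[1,1];r=np.hypot(a,b)
    d=np.array([np.sin(r)*a/r,np.sin(r)*b/r,np.cos(r)]) if r>1e-9 else np.array([0,0,1.])
    d=f["T"][:3,:3]@d;c=f["T"][:3,3];return c+d*(z-c[2])/d[2]
def look(name,qs):
    s,f=wrist();cv2.imwrite(f"pics/{name}.png",f["pixels"][:,:,::-1])
    print(np.round(s["ee_pos"],1),"cam",np.round(f["T"][:3,3]))
    for q,z in qs:
        for d in spotter.landmark_of(f,q)[:3]:
            print(q,round(d["score"],2),np.round(d["position"]),np.round(watz(f,d["position"],z),1))
    return s,f
def caps(f,c,z=90):
    h,w=dict(red=(0,7),green=(70,14),blue=(109,10),yellow=(26,5))[c]
    hsv=cv2.cvtColor(f["pixels"],cv2.COLOR_RGB2HSV).astype(int)
    m=((np.abs((hsv[...,0]-h+90)%180-90)<w)&(hsv[...,1]>130)&(hsv[...,2]>50)).astype(np.uint8)
    k,l,st,ce=cv2.connectedComponentsWithStats(m)
    for i in range(1,k):
        if st[i,4]>80: print("blob",c,st[i,4],np.round(ce[i]),np.round(watz(f,ce[i],z)[:2],1))
E
python3 - <<'E'
from h import *
s,f=look("w1",[("green_mini_center",46),("blue_mini_center",46),("red_tray_well",4),("blue_tray_well",4)])
caps(f,"green");caps(f,"blue")
E
```

```text
[427.4 180.4 213.9] cam [351. 204. 385.]
green_mini_center 0.86 [314. 189.] [426.9 178.   46. ]
blue_mini_center 0.97 [234. 238.] [455.5  67.3  46. ]
red_tray_well 0.76 [309. 302.] [596.9 116.1   4. ]
blob blue 118 [242. 221.] [427.7 101. ]
blob blue 108 [ 45. 388.] [ 670. -558.]
```

View pics/w1.png

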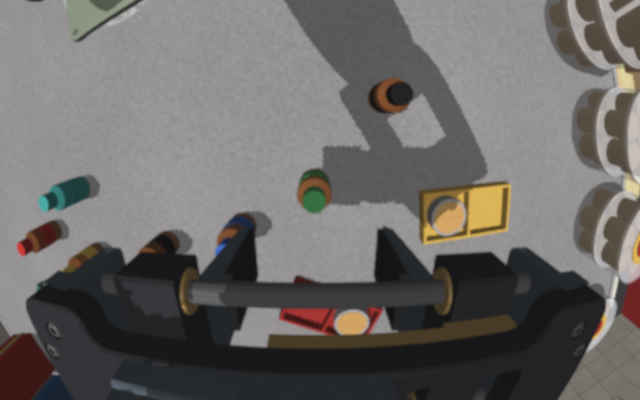

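Wrist view: the green bottle is between the fingers, with its cap at (315,201), and the networks agree with the top camera to about 2 mm. Descending and gripping.

Emit:
apply_moves(delta_pos=[[0,-0.006,-0.3],[0,-0.006,-0.6],[0,-0.006,-0.9]], rot=[[0,0,0],[0,0,0],[0,0,0]], hand=[0.8,0.8,0.8])

```text
time_s: 3.1
ee_pos: [428.0, 179.2, 105.5]
ee_rot: [179.9, 0.1, 162.6]
force: [-0.2, 0.7, -0.4]
gripper_width: 72.8
gripper_force: 0.0
```

Emit:
apply_moves(delta_pos=[[0,0,-0.2],[0,0,-0.4],[0,0,-0.61],[0,0,-0.61],[0,0,-0.61],[0,0,-0.61],[0,0,-0.61],[0,0,-0.61],[0,0,-0.61],[0,0,-0.61]], rot=[[0,0,0],[0,0,0],[0,0,0],[0,0,0],[0,0,0],[0,0,0],[0,0,0],[0,0,0],[0,0,0],[0,0,0]], hand=[0.8,0.8,0.8,0.8,0.5,0.3,0.3,0.3,0.3,0.3])

```text
time_s: 3.93
ee_pos: [428.4, 178.5, 33.6]
ee_rot: [179.9, 0.1, 162.6]
force: [0.2, -1.3, 4.3]
gripper_width: 37.6
gripper_force: 15.0
```

Emit:
apply_moves(delta_pos=[[0,0,0.1],[0,0,0.35],[0,0,0.65],[0,0,1],[0,0,1]], rot=[[0,0,0],[0,0,0],[0,0,0],[0,0,0],[0,0,0]], hand=[0.3,0.3,0.3,0.3,0.3])

```text
time_s: 4.35
ee_pos: [432.3, 180.1, 160.0]
ee_rot: [179.5, 0.7, 162.6]
force: [1.2, -0.1, -1.1]
gripper_width: 37.8
gripper_force: 15.0
```

Emit:
apply_moves(delta_pos=[[0.02,-0.15,0],[0.05,-0.4,0],[0.075,-0.7,0],[0.105,-0.98,0]], rot=[[0,0,0],[0,0,0],[0,0,0],[0,0,0]], hand=[0.3,0.3,0.3,0.3])

```text
time_s: 4.68
ee_pos: [439.9, 59.6, 152.6]
ee_rot: [-180.0, -0.0, 162.7]
force: [0.1, 0.1, -1.5]
gripper_width: 37.8
gripper_force: 15.0
```

Emit:
apply_moves(delta_pos=[[0.035,-0.33,0],[0.07,-0.66,0],[0.105,-0.98,0]], rot=[[0,0,0],[0,0,0],[0,0,0]], hand=[0.3,0.3,0.3])

```text
time_s: 4.93
ee_pos: [452.6, -58.7, 152.6]
ee_rot: [180.0, 0.0, 162.6]
force: [0.8, 0.5, -1.2]
gripper_width: 37.6
gripper_force: 15.0
```

Emit:
apply_moves(delta_pos=[[0.035,-0.33,0],[0.07,-0.66,0],[0.105,-0.98,0]], rot=[[0,0,0],[0,0,0],[0,0,0]], hand=[0.3,0.3,0.3])

```text
time_s: 5.18
ee_pos: [465.1, -176.5, 152.5]
ee_rot: [180.0, -0.0, 162.6]
force: [0.2, 0.7, -0.9]
gripper_width: 37.8
gripper_force: 15.0
```

Emit:
apply_moves(delta_pos=[[0.035,-0.33,0],[0.07,-0.66,0],[0.105,-0.98,0]], rot=[[0,0,0],[0,0,0],[0,0,0]], hand=[0.3,0.3,0.3])

```text
time_s: 5.43
ee_pos: [477.7, -294.1, 152.4]
ee_rot: [180.0, -0.0, 162.6]
force: [0.9, 0.9, -1.0]
gripper_width: 37.8
gripper_force: 15.0
```

Emit:
apply_moves(delta_pos=[[0.035,-0.33,0],[0.07,-0.66,0],[0.09,-0.88,0],[0.105,-0.98,0],[0.105,-0.98,0],[0.105,-0.98,0]], rot=[[0,0,0],[0,0,0],[0,0,0],[0,0,0],[0,0,0],[0,0,0]], hand=[0.3,0.3,0.3,0.3,0.3,0.3])

```text
time_s: 5.93
ee_pos: [490.4, -408.8, 151.9]
ee_rot: [179.9, -0.1, 162.5]
force: [-0.3, 0.6, -1.4]
gripper_width: 37.5
gripper_force: 15.0
```

```bash
python3 - <<'E'
from h import *
s,f=look("w2",[("green_tray_well",4),("green_mini_center",200),("red_mini_center",46),("yellow_mini_center",46),("blue_tray_well",4)])
E
```

```text
[ 490.4 -408.8  151.9] cam [ 414. -385.  323.]
green_tray_well 0.57 [314. 195.] [ 492.2 -411.2    4. ]
green_mini_center 0.95 [316. 263.] [ 473.5 -403.9  200. ]
red_mini_center 0.59 [404.  35.] [ 362.9 -284.7   46. ]
yellow_mini_center 0.86 [500.  89.] [ 431.9 -199.    46. ]
blue_tray_well 0.64 [560. 214.] [618.5 -92.6   4. ]
blue_tray_well 0.41 [590.  85.] [453.   -1.5   4. ]
```

View pics/w2.png

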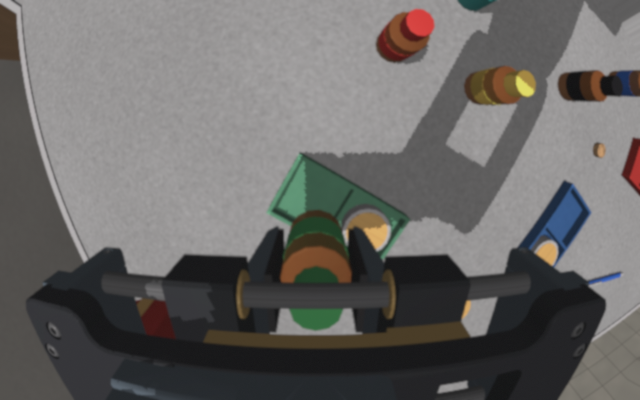

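The bottle is held upright and the well under it measures (492,-411). Lowering, releasing and retreating.

Emit:
apply_moves(delta_pos=[[0.005,-0.01,-0.25],[0.005,-0.01,-0.55],[0.005,-0.01,-0.8],[0.005,-0.01,-0.9],[0.005,-0.01,-0.94],[0.005,-0.01,-0.955],[0.005,-0.01,-0.965],[0.005,-0.01,-0.97],[0.005,-0.01,-0.97]], rot=[[0,0,0],[0,0,0],[0,0,0],[0,0,0],[0,0,0],[0,0,0],[0,0,0],[0,0,0],[0,0,0]], hand=[0.3,0.3,0.3,0.3,0.3,0.3,0.3,0.3,0.3])

```text
time_s: 6.98
ee_pos: [492.3, -411.6, 37.9]
ee_rot: [-179.9, 0.2, 162.6]
force: [-0.4, -0.4, -1.6]
gripper_width: 37.6
gripper_force: 15.0
```

Emit:
apply_moves(delta_pos=[[0,0,-0.005],[0,0,-0.008],[0,0,-0.008],[0,0,-0.008],[0,0,-0.008],[0,0,-0.008]], rot=[[0,0,0],[0,0,0],[0,0,0],[0,0,0],[0,0,0],[0,0,0]], hand=[0.3,0.3,0.45,0.6,0.8,0.8])

```text
time_s: 7.48
ee_pos: [491.5, -410.8, 35.5]
ee_rot: [180.0, 0.0, 162.6]
force: [0.1, -0.2, -1.1]
gripper_width: 58.3
gripper_force: 0.0
```

Emit:
apply_moves(delta_pos=[[0,0,0],[0,0,0.2],[0,0,0.5],[0,0,0.8],[0,0,1],[0,0,1]], rot=[[0,0,0],[0,0,0],[0,0,0],[0,0,0],[0,0,0],[0,0,0]], hand=[0.8,0.8,0.8,0.8,0.8,0.8])

```text
time_s: 7.98
ee_pos: [494.1, -413.1, 161.9]
ee_rot: [-179.7, 0.6, 162.6]
force: [1.6, -0.2, 0.7]
gripper_width: 73.2
gripper_force: 0.0
```

```bash
python3 - <<'E'
from h import *
s,f=look("w3",[("green_tray_well",4),("green_mini_center",50),("red_mini_center",46)])
f=viewer.grab_frame("side");cv2.imwrite("pics/s3.png",cv2.resize(f["pixels"][80:230,270:430,::-1],(640,600)))
E
```

```text
[ 494.1 -413.1  161.9] cam [ 416. -388.  332.]
green_tray_well 0.79 [318. 186.] [ 491.8 -410.9    4. ]
green_mini_center 0.6 [315. 195.] [ 488.  -412.5   50. ]
red_mini_center 0.86 [405.  34.] [ 365.5 -286.6   46. ]
```

View pics/w3.png

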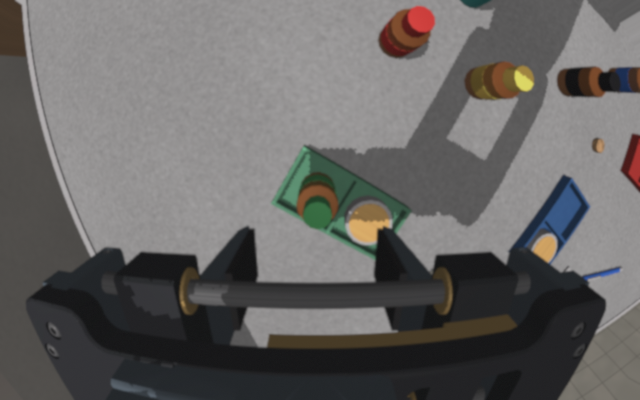

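Green stands upright in its well, with its cap at (317,212). Next is red at about (363,-283).

Emit:
apply_moves(delta_pos=[[-0.25,0.25,0],[-0.535,0.5325,0],[-0.535,0.5325,0]], rot=[[0,0,0],[0,0,0],[0,0,0]], hand=[0.8,0.8,0.8])

```text
time_s: 8.48
ee_pos: [420.7, -340.9, 152.2]
ee_rot: [179.7, -0.7, 162.6]
force: [-0.1, 1.1, 0.2]
gripper_width: 72.7
gripper_force: 0.0
```

Emit:
apply_moves(delta_pos=[[-0.25,0.25,0],[-0.535,0.5325,0],[-0.535,0.5325,0],[-0.535,0.5325,0],[-0.535,0.5325,0]], rot=[[0,0,0],[0,0,0],[0,0,0],[0,0,0],[0,0,0]], hand=[0.8,0.8,0.8,0.8,0.8])

```text
time_s: 8.9
ee_pos: [363.5, -283.4, 155.3]
ee_rot: [-180.0, 0.0, 162.6]
force: [0.9, -0.8, 0.2]
gripper_width: 72.9
gripper_force: 0.0
```

```bash
python3 - <<'E'
from h import *
s,f=look("w4",[("red_mini_center",46),("yellow_mini_center",46)])
E
```

```text
[ 363.5 -283.4  155.3] cam [ 287. -259.  326.]
red_mini_center 0.59 [313. 203.] [ 362.8 -285.8   46. ]
yellow_mini_center 0.93 [419. 125.] [ 320.2 -169.8   46. ]
yellow_mini_center 0.92 [414. 237.] [ 427.1 -199.9   46. ]
```

Emit:
apply_moves(delta_pos=[[0,-0.01,-0.3],[0,-0.01,-0.6],[0,-0.01,-0.85],[0,-0.01,-1]], rot=[[0,0,0],[0,0,0],[0,0,0],[0,0,0]], hand=[0.8,0.8,0.8,0.8])

```text
time_s: 9.38
ee_pos: [362.6, -284.0, 32.3]
ee_rot: [179.9, -0.2, 162.6]
force: [-0.4, -0.1, 0.8]
gripper_width: 72.9
gripper_force: 0.0
```

Emit:
apply_moves(delta_pos=[[0,0,-0.022],[0,0,-0.022],[0,0,-0.022],[0,0,-0.022],[0,0,-0.022],[0,0,-0.022],[0,0,-0.022],[0,0,-0.022],[0,0,-0.022]], rot=[[0,0,0],[0,0,0],[0,0,0],[0,0,0],[0,0,0],[0,0,0],[0,0,0],[0,0,0],[0,0,0]], hand=[0.8,0.8,0.5,0.3,0.3,0.3,0.3,0.3,0.3])

```text
time_s: 10.13
ee_pos: [363.3, -284.5, 33.4]
ee_rot: [-180.0, 0.1, 162.6]
force: [-0.3, -0.1, 4.0]
gripper_width: 37.5
gripper_force: 15.0
```

Emit:
apply_moves(delta_pos=[[0,0,0.1],[0,0,0.35],[0,0,0.65],[0,0,1],[0,0,1]], rot=[[0,0,0],[0,0,0],[0,0,0],[0,0,0],[0,0,0]], hand=[0.3,0.3,0.3,0.3,0.3])

```text
time_s: 10.55
ee_pos: [366.7, -287.2, 159.7]
ee_rot: [-179.7, 0.8, 162.6]
force: [0.9, -0.8, -0.8]
gripper_width: 37.8
gripper_force: 15.0
```

Emit:
apply_moves(delta_pos=[[0.08,0.13,0],[0.21,0.35,0],[0.36,0.6,0],[0.485,0.837,0]], rot=[[0,0,0],[0,0,0],[0,0,0],[0,0,0]], hand=[0.3,0.3,0.3,0.3])

```text
time_s: 10.88
ee_pos: [421.7, -182.6, 152.4]
ee_rot: [180.0, 0.0, 162.5]
force: [0.5, -0.6, -1.5]
gripper_width: 37.8
gripper_force: 15.0
```

Emit:
apply_moves(delta_pos=[[0.16,0.28,0],[0.32,0.56,0],[0.485,0.837,0]], rot=[[0,0,0],[0,0,0],[0,0,0]], hand=[0.3,0.3,0.3])

```text
time_s: 11.13
ee_pos: [479.5, -81.6, 152.3]
ee_rot: [-180.0, -0.0, 162.6]
force: [0.5, -1.1, -0.4]
gripper_width: 37.9
gripper_force: 15.0
```

Emit:
apply_moves(delta_pos=[[0.16,0.28,0],[0.32,0.56,0],[0.485,0.837,0]], rot=[[0,0,0],[0,0,0],[0,0,0]], hand=[0.3,0.3,0.3])

```text
time_s: 11.38
ee_pos: [537.8, 19.0, 152.1]
ee_rot: [-180.0, -0.1, 162.6]
force: [0.4, -1.2, -1.8]
gripper_width: 37.6
gripper_force: 15.0
```

Emit:
apply_moves(delta_pos=[[0.16,0.28,0],[0.32,0.56,0],[0.43,0.75,0],[0.485,0.837,0],[0.485,0.837,0],[0.485,0.837,0]], rot=[[0,0,0],[0,0,0],[0,0,0],[0,0,0],[0,0,0],[0,0,0]], hand=[0.3,0.3,0.3,0.3,0.3,0.3])

```text
time_s: 11.88
ee_pos: [595.0, 117.1, 151.9]
ee_rot: [-179.9, -0.1, 162.6]
force: [-0.3, -0.5, -0.5]
gripper_width: 37.7
gripper_force: 15.0
```

```bash
python3 - <<'E'
from h import *
s,f=look("w5",[("red_tray_well",4),("blue_mini_center",46),("blue_tray_well",4)])
E
```

```text
[595.  117.1 151.9] cam [519. 141. 323.]
red_tray_well 0.57 [318. 196.] [598.3 117.6   4. ]
red_tray_well 0.5 [115. 120.] [436.7 -82.5   4. ]
blue_mini_center 0.68 [216.  79.] [455.6  65.6  46. ]
blue_tray_well 0.75 [163. 259.] [617.7 -91.5   4. ]
```

View pics/w5.png

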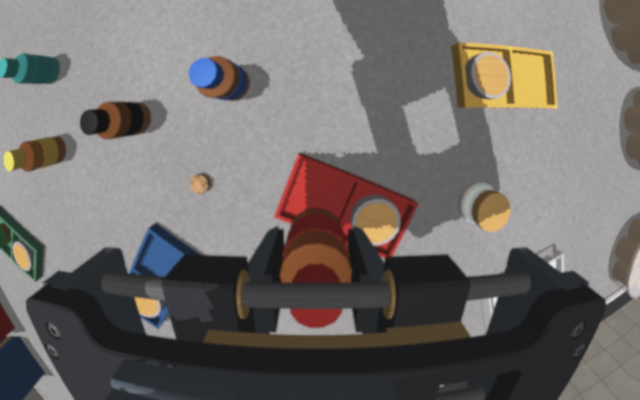

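Red is held upright over its well. Lowering and releasing.

Emit:
apply_moves(delta_pos=[[0.005,0,-0.25],[0.005,0,-0.55],[0.005,0,-0.8],[0.005,0,-0.9],[0.005,0,-0.94],[0.005,0,-0.955],[0.005,0,-0.965],[0.005,0,-0.972],[0.005,0,-0.976],[0.005,0,-0.976]], rot=[[0,0,0],[0,0,0],[0,0,0],[0,0,0],[0,0,0],[0,0,0],[0,0,0],[0,0,0],[0,0,0],[0,0,0]], hand=[0.3,0.3,0.3,0.3,0.3,0.3,0.3,0.3,0.3,0.3])

```text
time_s: 12.92
ee_pos: [597.6, 117.4, 37.4]
ee_rot: [179.9, 0.2, 162.6]
force: [-0.8, -1.8, 4.9]
gripper_width: 37.7
gripper_force: 15.0
```

Emit:
apply_moves(delta_pos=[[0,0,0],[0,0,0],[0,0,0],[0,0,0],[0,0,0],[0,0,0]], rot=[[0,0,0],[0,0,0],[0,0,0],[0,0,0],[0,0,0],[0,0,0]], hand=[0.3,0.45,0.6,0.8,0.8,0.8])

```text
time_s: 13.42
ee_pos: [596.3, 117.6, 35.4]
ee_rot: [-180.0, -0.0, 162.6]
force: [0.2, 0.4, -0.4]
gripper_width: 64.7
gripper_force: 0.0
```

Emit:
apply_moves(delta_pos=[[0,0,0.2],[0,0,0.5],[0,0,0.8],[0,0,1],[0,0,1]], rot=[[0,0,0],[0,0,0],[0,0,0],[0,0,0],[0,0,0]], hand=[0.8,0.8,0.8,0.8,0.8])

```text
time_s: 13.83
ee_pos: [599.8, 118.2, 161.7]
ee_rot: [179.7, 0.6, 162.6]
force: [0.7, 0.1, 0.1]
gripper_width: 72.7
gripper_force: 0.0
```

```bash
python3 - <<'E'
from h import *
s,f=look("w6",[("red_tray_well",4),("red_mini_center",50),("blue_mini_center",46)])
E
```

```text
[599.8 118.2 161.7] cam [521. 142. 332.]
red_tray_well 0.93 [316. 187.] [597.7 120.    4. ]
red_mini_center 0.57 [315. 200.] [598.5 118.3  50. ]
blue_mini_center 0.79 [218.  77.] [458.6  67.5  46. ]
blue_mini_center 0.51 [165. 253.] [608.1 -59.5  46. ]
blue_mini_center 0.45 [316. 202.] [601.7 118.1  46. ]
```

View pics/w6.png

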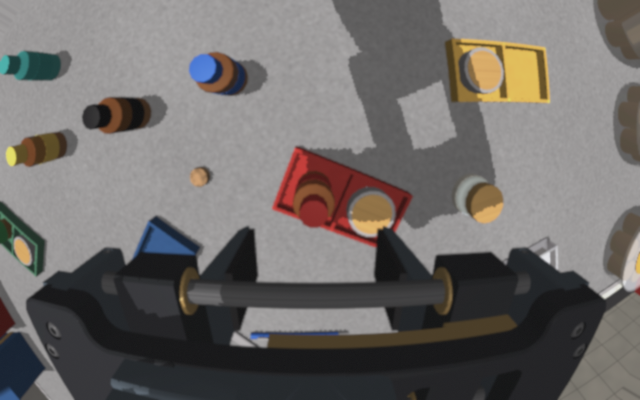

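Red stands upright in its well, with its cap at (314,210). Next is blue at about (455.5,69).

Emit:
apply_moves(delta_pos=[[-0.25,-0.09,0],[-0.587,-0.202,0],[-0.587,-0.202,0]], rot=[[0,0,0],[0,0,0],[0,0,0]], hand=[0.8,0.8,0.8])

```text
time_s: 14.28
ee_pos: [515.3, 90.9, 151.5]
ee_rot: [-179.5, -0.9, 162.6]
force: [-0.1, -0.2, -0.5]
gripper_width: 72.8
gripper_force: 0.0
```

Emit:
apply_moves(delta_pos=[[-0.25,-0.09,0],[-0.587,-0.202,0],[-0.587,-0.202,0],[-0.587,-0.202,0],[-0.587,-0.202,0]], rot=[[0,0,0],[0,0,0],[0,0,0],[0,0,0],[0,0,0]], hand=[0.8,0.8,0.8,0.8,0.8])

```text
time_s: 14.7
ee_pos: [455.6, 69.1, 155.1]
ee_rot: [-180.0, -0.0, 162.6]
force: [0.6, -0.5, 0.3]
gripper_width: 73.1
gripper_force: 0.0
```

```bash
python3 - <<'E'
from h import *
s,f=look("w7",[("blue_mini_center",46),("black_mini_a_center",46)])
E
```

```text
[455.6  69.1 155.1] cam [379.  93. 326.]
blue_mini_center 0.75 [315. 204.] [456.3  67.8  46. ]
black_mini_a_center 0.7 [198. 232.] [448.4 -55.3  46. ]
```

Emit:
apply_moves(delta_pos=[[0,0,-0.3],[0,0,-0.6],[0,0,-0.85],[0,0,-1]], rot=[[0,0,0],[0,0,0],[0,0,0],[0,0,0]], hand=[0.8,0.8,0.8,0.8])

```text
time_s: 15.18
ee_pos: [454.7, 69.1, 32.7]
ee_rot: [-179.9, -0.2, 162.6]
force: [0.0, -0.6, -0.6]
gripper_width: 72.6
gripper_force: 0.0
```

Emit:
apply_moves(delta_pos=[[0,0,-0.024],[0,0,-0.024],[0,0,-0.024],[0,0,-0.024],[0,0,-0.024],[0,0,-0.024],[0,0,-0.024],[0,0,-0.024],[0,0,-0.024]], rot=[[0,0,0],[0,0,0],[0,0,0],[0,0,0],[0,0,0],[0,0,0],[0,0,0],[0,0,0],[0,0,0]], hand=[0.8,0.8,0.5,0.3,0.3,0.3,0.3,0.3,0.3])

```text
time_s: 15.93
ee_pos: [456.0, 69.1, 33.4]
ee_rot: [180.0, 0.1, 162.6]
force: [0.1, 0.3, 3.9]
gripper_width: 37.3
gripper_force: 15.0
```

Emit:
apply_moves(delta_pos=[[0,0,0.1],[0,0,0.35],[0,0,0.65],[0,0,1],[0,0,1]], rot=[[0,0,0],[0,0,0],[0,0,0],[0,0,0],[0,0,0]], hand=[0.3,0.3,0.3,0.3,0.3])

```text
time_s: 16.35
ee_pos: [460.2, 69.6, 159.6]
ee_rot: [179.7, 0.7, 162.6]
force: [1.8, 0.1, -0.1]
gripper_width: 37.8
gripper_force: 15.0
```

Emit:
apply_moves(delta_pos=[[0.1,-0.1,0],[0.3,-0.29,0],[0.5,-0.48,0],[0.677,-0.654,0]], rot=[[0,0,0],[0,0,0],[0,0,0],[0,0,0]], hand=[0.3,0.3,0.3,0.3])

```text
time_s: 16.68
ee_pos: [537.5, -10.5, 152.3]
ee_rot: [-180.0, -0.0, 162.6]
force: [0.5, 1.0, -0.6]
gripper_width: 38.0
gripper_force: 15.0
```

Emit:
apply_moves(delta_pos=[[0.23,-0.22,0],[0.46,-0.44,0],[0.62,-0.6,0],[0.677,-0.654,0],[0.677,-0.654,0],[0.677,-0.654,0]], rot=[[0,0,0],[0,0,0],[0,0,0],[0,0,0],[0,0,0],[0,0,0]], hand=[0.3,0.3,0.3,0.3,0.3,0.3])

```text
time_s: 17.18
ee_pos: [616.8, -87.4, 151.7]
ee_rot: [180.0, -0.2, 162.6]
force: [0.1, 0.2, -0.9]
gripper_width: 37.4
gripper_force: 15.0
```

```bash
python3 - <<'E'
from h import *
s,f=look("w8",[("blue_tray_well",4),("yellow_mini_center",46)])
E
```

```text
[616.8 -87.4 151.7] cam [541. -64. 323.]
blue_tray_well 0.61 [316. 195.] [618.3 -88.3   4. ]
blue_tray_well 0.34 [316. 263.] [ 695.6 -112.4    4. ]
blue_tray_well 0.33 [298.  14.] [430.6 -47.4   4. ]
yellow_mini_center 0.9 [147.  60.] [ 428.3 -199.9   46. ]
```

View pics/w8.png

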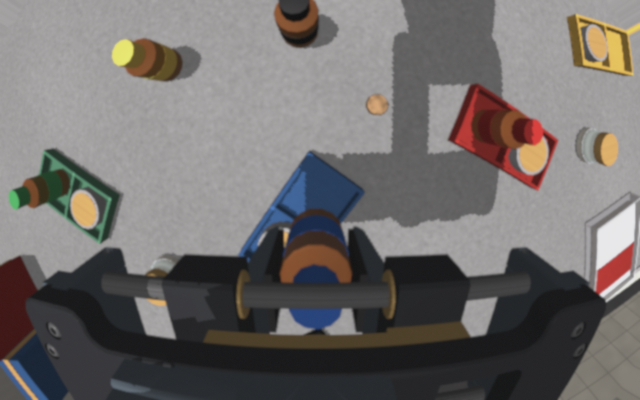

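Blue is upright over its well, which measures (618.3,-88.3) against a commanded (618,-88). Lowering and releasing.

Emit:
apply_moves(delta_pos=[[0,0,-0.25],[0,0,-0.55],[0,0,-0.8],[0,0,-0.9],[0,0,-0.94],[0,0,-0.955],[0,0,-0.965],[0,0,-0.972],[0,0,-0.976],[0,0,-0.976]], rot=[[0,0,0],[0,0,0],[0,0,0],[0,0,0],[0,0,0],[0,0,0],[0,0,0],[0,0,0],[0,0,0],[0,0,0]], hand=[0.3,0.3,0.3,0.3,0.3,0.3,0.3,0.3,0.3,0.3])

```text
time_s: 18.17
ee_pos: [619.2, -87.8, 37.4]
ee_rot: [179.9, 0.2, 162.6]
force: [0.1, 1.6, 3.6]
gripper_width: 37.7
gripper_force: 15.0
```

Emit:
apply_moves(delta_pos=[[0,0,0],[0,0,0],[0,0,0],[0,0,0],[0,0,0],[0,0,0]], rot=[[0,0,0],[0,0,0],[0,0,0],[0,0,0],[0,0,0],[0,0,0]], hand=[0.3,0.45,0.6,0.8,0.8,0.8])

```text
time_s: 18.67
ee_pos: [617.9, -88.0, 35.4]
ee_rot: [-180.0, -0.0, 162.6]
force: [0.0, -0.3, -0.4]
gripper_width: 64.9
gripper_force: 0.0
```

Emit:
apply_moves(delta_pos=[[0,0,0.2],[0,0,0.5],[0,0,0.8],[0,0,1],[0,0,1]], rot=[[0,0,0],[0,0,0],[0,0,0],[0,0,0],[0,0,0]], hand=[0.8,0.8,0.8,0.8,0.8])

```text
time_s: 19.08
ee_pos: [621.4, -88.5, 161.9]
ee_rot: [179.9, 0.7, 162.6]
force: [0.2, -0.4, 0.7]
gripper_width: 72.9
gripper_force: 0.0
```

```bash
python3 - <<'E'
from h import *
s,f=look("w9",[("blue_tray_well",4),("blue_mini_center",50),("yellow_mini_center",46)])
E
```

```text
[621.4 -88.5 161.9] cam [543. -64. 332.]
blue_tray_well 0.82 [317. 184.] [617.4 -85.6   4. ]
blue_mini_center 0.87 [316. 198.] [618.7 -87.8  50. ]
yellow_mini_center 0.71 [149.  56.] [ 428.8 -201.7   46. ]
```

View pics/w9.png

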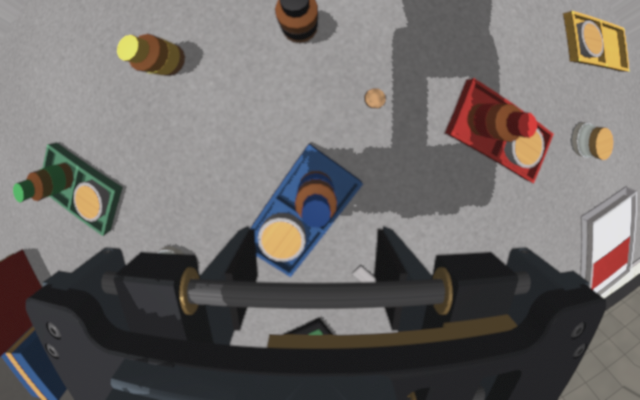

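Blue stands upright in its well, with its cap at (316,210). Next is yellow at about (427,-198.5).

Emit:
apply_moves(delta_pos=[[-0.25,-0.15,0],[-0.52,-0.3,0],[-0.796,-0.46,0],[-0.796,-0.46,0]], rot=[[0,0,0],[0,0,0],[0,0,0],[0,0,0]], hand=[0.8,0.8,0.8,0.8])

```text
time_s: 19.62
ee_pos: [515.3, -144.6, 153.3]
ee_rot: [-179.9, -0.6, 162.4]
force: [-0.1, 0.1, -0.4]
gripper_width: 72.8
gripper_force: 0.0
```

Emit:
apply_moves(delta_pos=[[-0.25,-0.15,0],[-0.52,-0.3,0],[-0.796,-0.46,0],[-0.796,-0.46,0],[-0.796,-0.46,0],[-0.796,-0.46,0]], rot=[[0,0,0],[0,0,0],[0,0,0],[0,0,0],[0,0,0],[0,0,0]], hand=[0.8,0.8,0.8,0.8,0.8,0.8])

```text
time_s: 20.12
ee_pos: [427.3, -198.2, 155.0]
ee_rot: [180.0, -0.0, 162.6]
force: [0.2, 0.3, 0.5]
gripper_width: 72.9
gripper_force: 0.0
```

```bash
python3 - <<'E'
from h import *
s,f=look("w10",[("yellow_mini_center",46)])
E
```

```text
[ 427.3 -198.2  155. ] cam [ 351. -174.  326.]
yellow_mini_center 0.68 [315. 202.] [ 426.6 -198.6   46. ]
yellow_mini_center 0.64 [309.  84.] [ 320.7 -171.3   46. ]
```

View pics/w10.png

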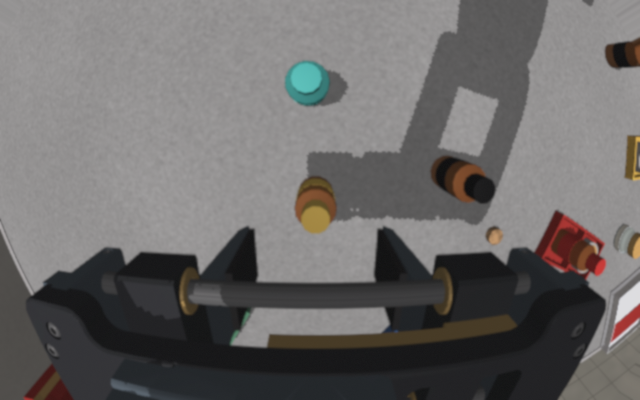

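The yellow bottle, not the turquoise one at (307,82), is centred between the fingers, with its cap at (315,218). Grasping.

Emit:
apply_moves(delta_pos=[[0,0,-0.3],[0,0,-0.6],[0,0,-0.85],[0,0,-1]], rot=[[0,0,0],[0,0,0],[0,0,0],[0,0,0]], hand=[0.8,0.8,0.8,0.8])

```text
time_s: 20.55
ee_pos: [426.3, -196.8, 32.5]
ee_rot: [179.9, -0.3, 162.7]
force: [0.9, 0.6, 0.3]
gripper_width: 73.1
gripper_force: 0.0
```

Emit:
apply_moves(delta_pos=[[0,0,-0.024],[0,0,-0.024],[0,0,-0.024],[0,0,-0.024],[0,0,-0.024],[0,0,-0.024],[0,0,-0.024],[0,0,-0.024],[0,0,-0.024]], rot=[[0,0,0],[0,0,0],[0,0,0],[0,0,0],[0,0,0],[0,0,0],[0,0,0],[0,0,0],[0,0,0]], hand=[0.8,0.8,0.5,0.3,0.3,0.3,0.3,0.3,0.3])

```text
time_s: 21.3
ee_pos: [427.3, -198.5, 33.4]
ee_rot: [-180.0, 0.1, 162.6]
force: [0.3, -0.2, 4.4]
gripper_width: 37.9
gripper_force: 15.0
```

Emit:
apply_moves(delta_pos=[[0,0,0.1],[0,0,0.35],[0,0,0.65],[0,0,1],[0,0,1]], rot=[[0,0,0],[0,0,0],[0,0,0],[0,0,0],[0,0,0]], hand=[0.3,0.3,0.3,0.3,0.3])

```text
time_s: 21.72
ee_pos: [431.2, -200.4, 159.7]
ee_rot: [-179.9, 0.8, 162.6]
force: [0.4, -0.8, -1.5]
gripper_width: 37.6
gripper_force: 15.0
```

Emit:
apply_moves(delta_pos=[[0.03,0.15,0],[0.07,0.4,0],[0.12,0.7,0],[0.175,0.994,0]], rot=[[0,0,0],[0,0,0],[0,0,0],[0,0,0]], hand=[0.3,0.3,0.3,0.3])

```text
time_s: 22.05
ee_pos: [447.4, -78.0, 152.2]
ee_rot: [180.0, -0.1, 162.5]
force: [0.9, 0.1, -2.2]
gripper_width: 37.5
gripper_force: 15.0
```

Emit:
apply_moves(delta_pos=[[0.058,0.33,0],[0.116,0.66,0],[0.175,0.994,0]], rot=[[0,0,0],[0,0,0],[0,0,0]], hand=[0.3,0.3,0.3])

```text
time_s: 22.3
ee_pos: [468.5, 41.9, 152.2]
ee_rot: [-180.0, -0.0, 162.6]
force: [0.3, -0.2, -2.0]
gripper_width: 37.9
gripper_force: 15.0
```

Emit:
apply_moves(delta_pos=[[0.058,0.33,0],[0.116,0.66,0],[0.175,0.994,0]], rot=[[0,0,0],[0,0,0],[0,0,0]], hand=[0.3,0.3,0.3])

```text
time_s: 22.55
ee_pos: [489.4, 161.4, 152.0]
ee_rot: [-180.0, -0.0, 162.6]
force: [1.4, -0.0, -1.0]
gripper_width: 37.8
gripper_force: 15.0
```

Emit:
apply_moves(delta_pos=[[0.058,0.33,0],[0.116,0.66,0],[0.175,0.994,0]], rot=[[0,0,0],[0,0,0],[0,0,0]], hand=[0.3,0.3,0.3])

```text
time_s: 22.8
ee_pos: [510.4, 280.6, 151.8]
ee_rot: [-179.9, -0.1, 162.6]
force: [0.1, -0.2, -0.0]
gripper_width: 37.6
gripper_force: 15.0
```

Emit:
apply_moves(delta_pos=[[0.058,0.33,0],[0.116,0.66,0],[0.155,0.88,0],[0.175,0.994,0],[0.175,0.994,0],[0.175,0.994,0]], rot=[[0,0,0],[0,0,0],[0,0,0],[0,0,0],[0,0,0],[0,0,0]], hand=[0.3,0.3,0.3,0.3,0.3,0.3])

```text
time_s: 23.3
ee_pos: [531.3, 398.0, 151.3]
ee_rot: [-179.9, -0.1, 162.7]
force: [-0.0, 0.1, -2.0]
gripper_width: 37.8
gripper_force: 15.0
```

```bash
python3 - <<'E'
from h import *
s,f=look("w11",[("yellow_tray_well",4)])
E
```

```text
[531.3 398.  151.3] cam [455. 422. 322.]
yellow_tray_well 0.6 [318. 195.] [533.7 398.7   4. ]
```

View pics/w11.png

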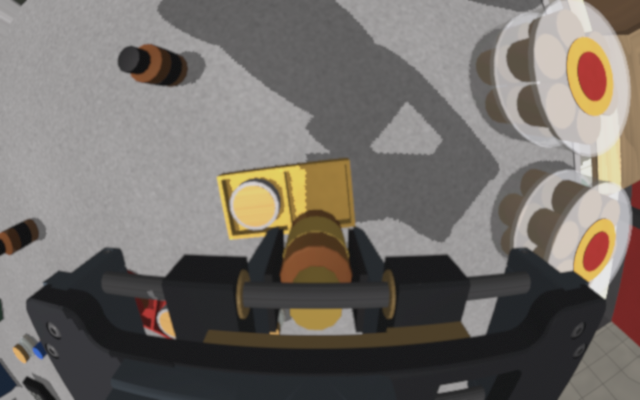

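Yellow is upright over its well, which is within 2 mm of the target. Lowering and releasing.

Emit:
apply_moves(delta_pos=[[0,0,-0.25],[0,0,-0.55],[0,0,-0.8],[0,0,-0.9],[0,0,-0.94],[0,0,-0.955],[0,0,-0.965],[0,0,-0.972],[0,0,-0.976],[0,0,-0.976]], rot=[[0,0,0],[0,0,0],[0,0,0],[0,0,0],[0,0,0],[0,0,0],[0,0,0],[0,0,0],[0,0,0],[0,0,0]], hand=[0.3,0.3,0.3,0.3,0.3,0.3,0.3,0.3,0.3,0.3])

```text
time_s: 24.23
ee_pos: [533.0, 398.7, 37.4]
ee_rot: [179.8, 0.1, 162.6]
force: [0.4, 0.3, 2.2]
gripper_width: 37.6
gripper_force: 15.0
```

Emit:
apply_moves(delta_pos=[[0,0,0],[0,0,0],[0,0,0],[0,0,0],[0,0,0],[0,0,0]], rot=[[0,0,0],[0,0,0],[0,0,0],[0,0,0],[0,0,0],[0,0,0]], hand=[0.3,0.45,0.6,0.8,0.8,0.8])

```text
time_s: 24.73
ee_pos: [531.9, 398.0, 35.4]
ee_rot: [-180.0, -0.0, 162.6]
force: [0.2, 0.6, 0.6]
gripper_width: 64.8
gripper_force: 0.0
```

Emit:
apply_moves(delta_pos=[[0,0,0.2],[0,0,0.5],[0,0,0.8],[0,0,1],[0,0,1],[0,0,1],[0,0,1]], rot=[[0,0,0],[0,0,0],[0,0,0],[0,0,0],[0,0,0],[0,0,0],[0,0,0]], hand=[0.8,0.8,0.8,0.8,0.8,0.8,0.8])

```text
time_s: 25.32
ee_pos: [531.4, 397.6, 154.6]
ee_rot: [-179.9, -0.1, 162.6]
force: [-0.1, -1.2, -0.3]
gripper_width: 73.5
gripper_force: 0.0
```

```bash
python3 - <<'E'
from h import *
s,f=look("w12",[("yellow_tray_well",4),("yellow_mini_center",50)])
g=viewer.grab_frame("top")
a=cv2.resize(f["pixels"][100:300,160:480],(640,400));b=cv2.resize(g["pixels"][110:310,130:530],(640,320))
c=np.vstack([a[:,:],b])[:,:,::-1];cv2.imwrite("pics/end.png",cv2.resize(c,(533,600)))
E
```

```text
[531.4 397.6 154.6] cam [455. 422. 326.]
yellow_tray_well 0.58 [320. 191.] [531.1 402.1   4. ]
yellow_mini_center 0.58 [318. 204.] [532.  399.1  50. ]
```

View pics/end.png

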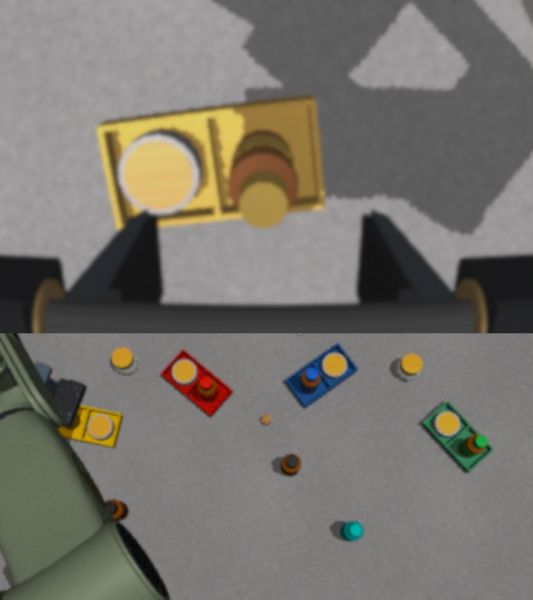

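All four bottles stand upright in their own wells. The black and turquoise bottles are where they were, and the gripper is clear.

```bash
python3 -c "
from workcell import env
print(env.job_done())"
```

```text
the job is handed in; nothing more can be done
None
```

The red, green, blue and yellow bottles each stand upright in the empty well of their own tray, and the two black-capped bottles were left where they stood; I handed the job in at about 25 s of the 101 s allowed.

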